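# Nest the upturned parts pots

### The job

Put the three grey bell-shaped parts pots away as one nested set: set the middle-sized pot over the small one, then the large pot over both. Each must go all the way home, its rim flat on the bench, and the set must be left standing free.

Things in the scene. Friction and masses are not known exactly. Their poses are not given: they have to be found in the camera images.
- pot_small: The smallest of three upturned pots of plain grey plastic, bell-shaped, mouth down on the bench: flared skirt below, straight round collar 40 mm long above it, closed flat top; walls 2.5 mm, top 3 mm thick. Height 70 mm, rim 56 mm across, collar 30 mm across. About 60 g, loose. Origin: centre of the rim plane, on the bench; z up to the closed top. The three stand in a row along the bench's right edge.
- pot_middle: The middle-sized pot, same form: 78 mm high, rim 69 mm across outside (64 mm inside), collar 43 mm across, hollow to 75 mm above its rim. About 80 g, loose. With both rims on the bench it clears the small pot by about 4 mm all round and 5 mm at the top. Origin: centre of the rim plane, on the bench; z up.
- pot_large: The large pot, same form: 86 mm high, rim 82 mm across outside (77 mm inside), collar 56 mm across, hollow to 83 mm above its rim. About 110 g, loose. With both rims on the bench it clears the middle pot by about 4 mm all round and 5 mm at the top. Origin: centre of the rim plane, on the bench; z up. Which pot stands where in the row changes from start to start.

How it is judged:
By the outcome, as a careful person would: the job done as asked, in the order asked, and still so for the second after the job is handed in, with the robot touching nothing.
It also fails if it takes over 61 s, if anything falls off the work surface, if the arm or the gripper's body presses on something with over 40 N, if the wrist force passes 120 N, or if a joint passes its speed limit or range.

### The arm

A 6-joint arm with a two-finger parallel gripper is mounted at the origin on a cart in front of the work surface, level with it; the furniture and walls round the work are solid. World frame = base frame: x ahead of the robot, y to its left, z up, the work surface at z = 0. Lengths are in mm, angles in degrees, forces in N, time in s.
With the tool pointing down it reaches from about 300 to 850 mm from the base axis. Payload 4.2 kg.
Tool frame: the origin (TCP) lies at the centre of the arm's flange, where the gripper is bolted on; the fingertips stand 191 mm ahead of it and the grasp point (between the pads) lies 172 mm ahead of it; z points along the fingers, x is the direction in which the jaws open and shut, and the axes are right-handed (so a half turn about z gives the same grasp; the last joint's range is limited). The gripper opens to 91 mm and grips with 3 to 60 N. Pads are 32 mm wide; open, the fingers measure 118 mm over their backs; the gripper's body (76 mm by 178 mm) begins 60 mm behind the grasp point.
Start: joints at [70.474, 18.312, 89.639, -0, 72.044, -1.146], TCP at [181.309, 545.665, 404.776] pointing down, gripper open.
Joint ranges: [-177.97, 177.97], [-48.28, 115.42], [12.27, 149.76], [-77.06, 257.06], [2.81, 150.46], [-146.56, 146.56]. Speed limits (degrees/s): [147.25, 147.25, 180, 180, 180, 180].

### API

Orientations are given as [roll, pitch, yaw] about the fixed x, y, z axes, in that order (R = Rz(yaw) Ry(pitch) Rx(roll)).
In Python, from workcell import telemetry, imaging, env gives the robot as it stands. The module is installed in compiled form; this text tells all that it offers.
- The arm moves only by the tool jog_arm, never from a script. Its argument "series" is a list of rows, each a list of 3 entries, a list of its own where there are three numbers: the shift along the world's x, y, z in mm, then the turn, a rotation vector about the world's x, y, z in rad, then the opening, from 0 (shut) to 1 (fully open). In form: [[[x, y, z], [ax, ay, az], jaw], ...]. A call has exactly 5 rows; each row is the pose to reach, as a shift and turn from the pose measured when the call began; what a row does not reach only later rows make up. A row lasts 1/12 s, in which the tool goes at most 41.7 mm and 7.16 degrees, less where a joint would pass 70% of its speed; a pose out of reach is approached as far as the arm can. A call with a gripper value outside its range is refused whole. The fingers move at their own pace and stop on an object; "squeeze" is the grip in N (left out, the last holds). Time passes only in rows, so rows that repeat a pose let the fingers close, or fill a call up. It gives the time, the measured TCP pose, the force and the opening at its end, in the units of the state.
- telemetry.state(): the state, without advancing time (a new reading comes with each control period).
- imaging.grab_frame(name): name is "scene" or "top"; returns a dict with "pixels" (400x640x3 uint8, red, green, blue), "fov_y" (degrees; the focal length in pixels is half the picture's height over the tangent of half this angle, whatever the lens; pixels are square), "cx", "cy" (the principal point, pixels), "R" (3x3) and "t" (3): a world point X has camera coordinates R X + t. Camera axes: x right, y down, z forward; pixel columns grow to the right and rows downward; lengths in mm; the calibration is good to about 2 mm. A picture is of the moment at which its call begins. There is no depth.
- env.job_done(): hands the job in, once; it reports no verdict.
The state is a dict: "time_s": time; "qpos": joint angles; "qvel": joint speeds; "effort": joint torques, N m; "ee_pos": TCP position; "ee_rot": TCP orientation; "force": force on the tool from outside, world axes, zero at the start; "torque": the same for the moment, N m; "gripper_width": finger opening in mm.
Only numpy, scipy, OpenCV 4.12 (cv2) and the standard library are available. Lean on these libraries where they do the work, as an engineer would, in place of code of your own. Each camera call takes 0.05 s, during which the arm holds its last target.

## Working session

There is one attempt and no reset: what is moved stays moved. The work goes in short steps, Python scripts to look and compute and a tool call to move; the robot and the scene stay as the last step left them, time stands still between calls to the robot, and variables do not carry over. Pictures are saved under pics/ and viewed, and the job is handed in when it is done.

Besides the shell and the picture viewer there is one more tool, called after "Emit:" as name([rows], argument=value, ...), one row to a line, values as JSON. jog_arm: Moves the arm, as the interface text tells. Its arguments: {"type":"object","properties":{"series":{"type":"array"},"squeeze":{"type":"number"}},"required":["series"]}

```bash
mkdir -p pics; cat > h.py <<'E'
from workcell import telemetry, imaging, env
import numpy as np, cv2
def grab(n,f=None):
    d=imaging.grab_frame(n)
    if f: cv2.imwrite('pics/'+f,cv2.cvtColor(d['pixels'],cv2.COLOR_RGB2BGR))
    return d
def ray(d,u,v,z):
    R=np.array(d['R']);t=np.array(d['t']).ravel();f=200/np.tan(np.radians(d['fov_y']/2))
    C=-R.T@t; r=R.T@np.array([(u-d['cx'])/f,(v-d['cy'])/f,1]); return C+r*(z-C[2])/r[2]
def proj(d,X):
    R=np.array(d['R']);t=np.array(d['t']).ravel();f=200/np.tan(np.radians(d['fov_y']/2))
    c=R@np.array(X)+t; return d['cx']+f*c[0]/c[2],d['cy']+f*c[1]/c[2]
E
python3 - <<'E'
from h import *
for n in ['scene','top']:
    d=grab(n,n+'0.png'); R=np.array(d['R']);t=np.array(d['t']).ravel()
    print(n,d['fov_y'],d['cx'],d['cy'],(-R.T@t).round(1),R.round(3).tolist())
s=telemetry.state();print(s)
E
```

```text
scene 57.07416864789729 319.085949781124 206.81539740226543 [  55.1 -509.2  679.7] [[0.496, -0.868, 0.004], [-0.649, -0.374, -0.662], [0.576, 0.326, -0.749]]
top 52.828653811282926 308.66665751906424 194.9791806965842 [ 414.5 -221.9  889.9] [[-0.002, -1.0, 0.013], [-0.991, 0.0, -0.135], [0.135, -0.013, -0.991]]
{'time_s': 0.1, 'qpos': array([ 7.04740031e+01,  1.83491804e+01,  8.96986567e+01, -3.38921767e-05,
        7.20436198e+01, -1.14674027e+00]), 'qvel': array([ 0.0234707 , -0.07599481, -0.13357882, -0.01174948,  0.09846174,
        0.00656706]), 'effort': array([-7.92613173e-04, -4.13340425e+01, -2.32510775e+01,  7.28317047e-02,
        4.22794861e-02, -6.40171947e-05]), 'ee_pos': array([181.26184576, 545.53724208, 403.99719886]), 'ee_rot': array([-1.79998202e+02,  9.14392037e-02,  7.16207553e+01]), 'force': array([ 0.39528625,  0.59116845, -0.41977372]), 'torque': array([ 0.02253454, -0.01263849, -0.05226665]), 'gripper_width': 90.95606174526054}
```

View pics/scene0.png

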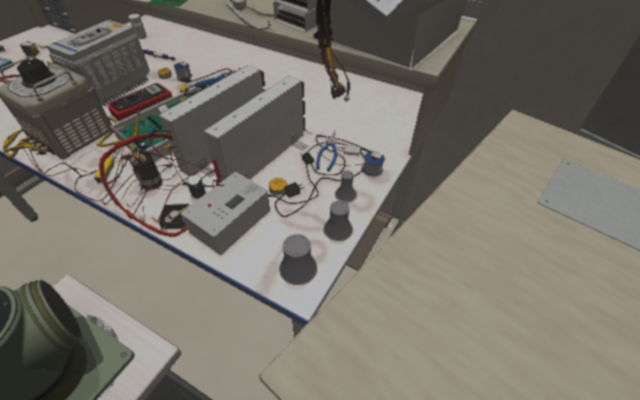

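View pics/top0.png

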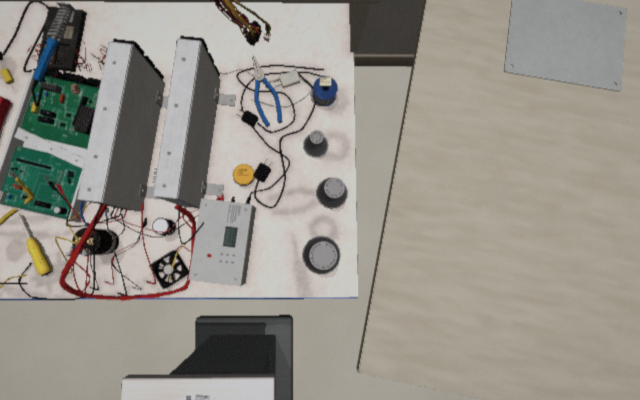

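The large, middle and small pots stand near to far along the right edge. In the top view they are at about (321,255), (332,190) and (316,142). A wooden desk stands to their right. I'll zoom in to measure.

```bash
python3 - <<'E'
import cv2
a=cv2.imread('pics/top0.png')[60:300,230:410]; b=cv2.imread('pics/scene0.png')[140:320,240:420]
cv2.imwrite('pics/ca.png',cv2.resize(a,None,fx=2.5,fy=2.5,interpolation=cv2.INTER_CUBIC)); cv2.imwrite('pics/cb.png',cv2.resize(b,None,fx=3.3,fy=3.3,interpolation=cv2.INTER_CUBIC))
E
```

```text
(no output)
```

View pics/ca.png

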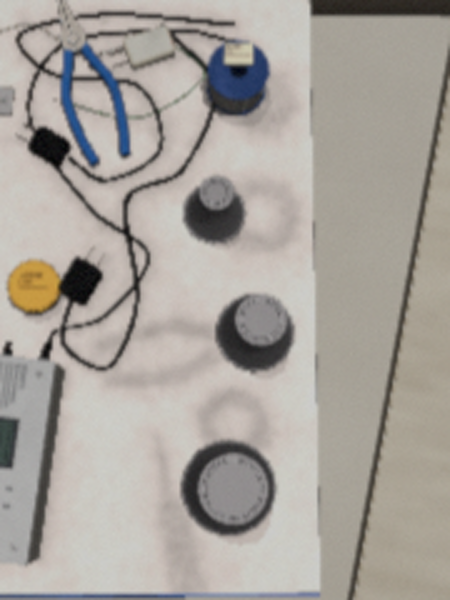

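View pics/cb.png

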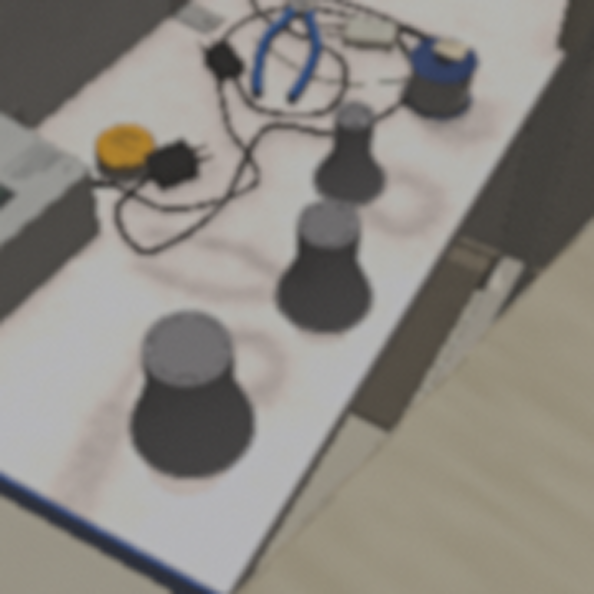

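```bash
cat > m.py <<'E'
from h import *
def tops(img,roi,lo,hi):
    x0,y0,x1,y1=roi
    g=cv2.cvtColor(img,cv2.COLOR_RGB2GRAY)[y0:y1,x0:x1]
    g=cv2.resize(g,None,fx=4,fy=4,interpolation=cv2.INTER_CUBIC)
    g=cv2.GaussianBlur(g,(0,0),2)
    m=((g>lo)&(g<hi)).astype(np.uint8)
    return g,m
E
python3 - <<'E'
from m import *
for n in ['scene','top']:
    im=cv2.imread(f'pics/{n}0.png',0)
    for nm,(u,v) in ({'L':(297,245),'M':(339,208),'S':(348,176)} if n=='scene' else {'L':(322,255),'M':(334,188),'S':(316,137)}).items():
        print(n,nm,'row',im[v,u-25:u+26].tolist()); print('  col',im[v-20:v+45,u].tolist())
E
```

```text
scene L row [178, 179, 179, 179, 179, 178, 177, 175, 175, 169, 151, 128, 117, 114, 109, 109, 110, 111, 109, 110, 109, 110, 111, 111, 111, 110, 110, 110, 111, 110, 111, 111, 110, 110, 110, 107, 104, 108, 127, 149, 164, 168, 169, 167, 166, 163, 161, 160, 158, 158, 159]
  col [163, 160, 159, 161, 166, 171, 177, 176, 161, 137, 117, 112, 110, 109, 110, 110, 111, 111, 109, 110, 110, 110, 111, 111, 110, 112, 112, 108, 102, 100, 103, 93, 73, 61, 58, 59, 60, 62, 61, 61, 62, 63, 63, 64, 64, 64, 64, 64, 65, 65, 66, 65, 67, 66, 67, 67, 66, 67, 71, 101, 144, 166, 170, 170, 171]
scene M row [178, 178, 177, 177, 176, 177, 176, 177, 176, 176, 177, 178, 179, 179, 174, 152, 119, 101, 100, 106, 107, 108, 108, 109, 108, 108, 108, 109, 108, 108, 107, 109, 112, 113, 118, 139, 162, 166, 164, 162, 160, 158, 156, 156, 157, 159, 159, 159, 159, 158, 157]
  col [70, 58, 56, 60, 62, 63, 64, 64, 66, 67, 74, 86, 99, 106, 108, 108, 107, 108, 109, 108, 108, 108, 109, 111, 110, 102, 88, 70, 57, 56, 58, 59, 59, 60, 61, 61, 60, 62, 63, 64, 64, 65, 64, 65, 64, 66, 64, 66, 67, 67, 67, 71, 96, 135, 156, 164, 171, 176, 179
[... 1646 characters left out ...]
73, 176, 186, 194, 195, 194, 195, 194, 195, 190, 185, 184, 183, 178, 175, 174, 172, 171, 170, 169, 168, 169, 169, 166]
top S row [177, 183, 185, 186, 189, 189, 188, 189, 190, 190, 194, 193, 192, 190, 167, 132, 96, 68, 77, 120, 115, 117, 131, 133, 135, 134, 133, 132, 132, 117, 126, 130, 111, 124, 149, 169, 176, 177, 175, 173, 174, 175, 180, 178, 174, 175, 177, 180, 177, 174, 173]
  col [194, 194, 196, 196, 199, 197, 198, 197, 197, 197, 195, 192, 181, 154, 132, 117, 121, 131, 133, 134, 134, 135, 134, 125, 110, 119, 101, 53, 40, 40, 45, 47, 49, 52, 53, 51, 54, 57, 63, 97, 144, 175, 191, 198, 198, 196, 195, 196, 196, 197, 198, 199, 199, 199, 199, 199, 201, 200, 199, 199, 198, 199, 199, 198, 199]
```

```bash
cat > m.py <<'E'
from h import *
from scipy.optimize import least_squares
def circ(P):
    f=lambda p: np.hypot(P[:,0]-p[0],P[:,1]-p[1])-p[2]
    c=P.mean(0); r=least_squares(f,[*c,30],loss='soft_l1',f_scale=1.0); return r.x, np.abs(f(r.x)).mean()
def comp(d,uv,lo,hi,S=4,h=45,opn=9):
    g=cv2.cvtColor(d['pixels'],cv2.COLOR_RGB2GRAY); u,v=uv
    x0,y0=u-h,v-h; g=g[y0:v+h,x0:u+h]
    g=cv2.resize(g,None,fx=S,fy=S,interpolation=cv2.INTER_CUBIC)
    m=((g>lo)&(g<hi)).astype(np.uint8)
    k=cv2.getStructuringElement(cv2.MORPH_ELLIPSE,(opn,opn)); m=cv2.morphologyEx(m,cv2.MORPH_OPEN,k)
    n,l=cv2.connectedComponents(m); q=l[h*S,h*S]
    m=(l==q).astype(np.uint8)
    c=max(cv2.findContours(m,cv2.RETR_EXTERNAL,cv2.CHAIN_APPROX_NONE)[0],key=cv2.contourArea)
    c=cv2.convexHull(c)[:,0] if False else c[:,0]
    return (c+0.5)/S-0.5+[x0,y0]
E
python3 - <<'E'
from m import *
H={'L':86,'M':78,'S':70}
seeds={'scene':{'L':(297,245),'M':(339,208),'S':(348,176)},'top':{'L':(322,254),'M':(334,188),'S':(317,137)}}
for n in seeds:
    d=grab(n)
    for k,uv in seeds[n].items():
        c=comp(d,uv,85,125 if n=='scene' else 158,opn=13 if k!='S' else 9)
        P=np.array([ray(d,a,b,H[k])[:2] for a,b in c]); x,e=circ(P); print(n,k,'top',x.round(1),round(e,2),'px ell',cv2.fitEllipse(c.astype(np.float32)))
    # rim from dark silhouette
    for k,uv in seeds[n].items():
        c=comp(d,uv,-1,125,opn=15)
        P=np.array([ray(d,a,b,0)[:2] for a,b in c])
        C=np.array(d['R']).T@-np.array(d['t']).ravel()
        # keep near-camera half of points 
        v=C[:2]-P.mean(0); v/=np.linalg.norm(v); s=(P-P.mean(0))@v
        if n=='scene': Q=P[s>np.percentile(s,60)]
        else: Q=P[s>np.percentile(s,50)]
        x,e=circ(Q); print(n,k,'rim',x.round(1),round(e,2))
d=grab('top');s=grab('scene')
def tri(a,b):
    A=[];r=[]
    for dd,(u,v) in((d,a),(s,b)):
        p=ray(dd,u,v,0);q=ray(dd,u,v,500);w=(q-p)/np.linalg.norm(q-p);M=np.eye(3)-np.outer(w,w);A.append(M);r.append(M@p)
    X=np.linalg.solve(A[0]+A[1],r[0]+r[1]);return X, [np.linalg.norm(A[i]@X-r[i]) for i in(0,1)]
print('desk plate corner',tri((511,0),(566,162)),tri((504,71),(540,204)))
for v in (0,150,255,300,369): print(v)
print('bench corner',ray(d,357,297,0),ray(d,352,3,0))
E
```

```text
scene L top [ 401.6 -262.4   26.4] 0.36 px ell ((296.3371276855469, 245.50494384765625), (21.7618350982666, 27.31689453125), 84.87094116210938)
scene M top [ 539.8 -286.5   20.7] 1.09 px ell ((339.6552429199219, 207.04542541503906), (14.476017951965332, 18.856199264526367), 83.374267578125)
scene S top [ 648.4 -248.5   15. ] 2.45 px ell ((346.23870849609375, 173.88534545898438), (8.046195030212402, 15.356748580932617), 109.59248352050781)
scene L rim [ 402.8 -260.9   40.3] 0.23
scene M rim [ 541.3 -284.6   35.3] 1.96
scene S rim [ 585.6 -263.9   27.1] 3.13
top L top [ 404.4 -260.3   28. ] 0.19 px ell ((322.8924865722656, 255.1366729736328), (28.187335968017578, 28.776121139526367), 177.31666564941406)
top M top [ 541.  -284.5   21.4] 0.65 px ell ((334.1250915527344, 187.35093688964844), (20.167545318603516, 21.97210693359375), 117.63481903076172)
top S top [ 650.  -249.1   14.7] 0.57 px ell ((316.4599304199219, 136.61611938476562), (13.043305397033691, 15.058642387390137), 90.6967544555664)
top L rim [ 406.8 -248.1  102. ] 9.85
top M rim [ 550.  -294.   111.7] 9.6
top S rim [ 655.1 -251.6  105.7] 9.31
desk plate corner (array([ 980.23581743, -701.38494396,   50.59112334]), [np.float64(7.761113748831487), np.float64(7.761113748831301)]) (array([ 812.0217304 , -673.54742973,   39.31436139]), [np.float64(2.1575738398732325), np.float64(2.1575738398733697)])
0
150
255
300
369
bench corner [ 313.6058165  -337.45474266    0.        ] [ 998.96765411 -338.01036733    0.        ]
```

```bash
python3 - <<'E'
from h import *
import json
d=grab('top');s=grab('scene')
# vertical edges: base pixel on bench -> XY, then height from top pixel of same edge
def hgt(dd,b,t):
    P=ray(dd,*b,0); z=np.arange(0,400,1.); pr=np.array([proj(dd,[P[0],P[1],k]) for k in z]); i=np.argmin(np.hypot(*(pr-np.array(t)).T)); return P.round(0),z[i],pr[i].round(1)
print('supply front corner',hgt(s,(62,156),(45,100)))
print('box2',hgt(s,(112,120),(85,52)))
print('module plate near',hgt(s,(220,176),(212,130)))
def tri(a,b):
    A=[];r=[]
    for dd,(u,v) in((d,a),(s,b)):
        p=ray(dd,u,v,0);q=ray(dd,u,v,500);w=(q-p)/np.linalg.norm(q-p);M=np.eye(3)-np.outer(w,w);A.append(M);r.append(M@p)
    X=np.linalg.solve(A[0]+A[1],r[0]+r[1]);return X.round(0), [round(np.linalg.norm(A[i]@X-r[i]),1) for i in(0,1)]
print('desk corner',tri((360,370),(262,378)))
print('desk edge at x~',[ray(d,u,v,45).round(0) for u,v in((379,255),(391,190),(400,138))])
print(telemetry.state()['time_s'])
E
```

```text
supply front corner (array([383., 503.,   0.]), np.float64(150.0), array([ 30.7, 109.9]))
box2 (array([569., 522.,   0.]), np.float64(208.0), array([79.6, 54.9]))
module plate near (array([541.,  69.,   0.]), np.float64(146.0), array([207.8, 131.2]))
desk corner (array([ 174., -336.,   39.]), [np.float64(0.0), np.float64(0.0)])
desk edge at x~ [array([ 404., -379.,   45.]), array([ 540., -408.,   45.]), array([ 654., -431.,   45.])]
0.4
```

Emit:
jog_arm([
  [[0, 0, 20], [0, 0, 0], 1],
  [[5, -25, 40], [0, 0, 0], 1],
  [[15, -60, 50], [0, 0, -0.1], 1],
  [[30, -98, 50], [0, 0, -0.2], 1],
  [[46, -136, 50], [0, 0, -0.3], 1],
], squeeze=15)

```text
time_s: 0.82
ee_pos: [227.2, 408.4, 455.4]
ee_rot: [180.0, -0.1, 54.3]
force: [0.9, -0.9, 0.2]
gripper_width: 91.3
```

Emit:
jog_arm([
  [[16, -37, 0], [0, 0, -0.1], 1],
  [[33, -74, 0], [0, 0, -0.2], 1],
  [[49, -111, 0], [0, 0, -0.3], 1],
  [[66, -148, 0], [0, 0, -0.4], 1],
  [[82, -185, 0], [0, 0, -0.5], 1],
])

```text
time_s: 1.23
ee_pos: [309.3, 221.5, 455.6]
ee_rot: [180.0, -0.2, 25.4]
force: [0.8, -0.1, -0.3]
gripper_width: 91.5
```

Emit:
jog_arm([
  [[16, -37, 0], [0, 0, -0.1], 1],
  [[33, -74, 0], [0, 0, -0.2], 1],
  [[49, -111, 0], [0, 0, -0.3], 1],
  [[66, -148, 0], [0, 0, -0.4], 1],
  [[82, -185, 0], [0, 0, -0.45], 1],
])

```text
time_s: 1.65
ee_pos: [391.4, 34.5, 456.0]
ee_rot: [-180.0, -0.2, -0.7]
force: [0.6, 0.5, -0.0]
gripper_width: 91.2
```

Emit:
jog_arm([
  [[16, -37, 0], [0, 0, 0], 1],
  [[33, -74, 0], [0, 0, 0], 1],
  [[49, -111, 0], [0, 0, 0], 1],
  [[66, -148, 0], [0, 0, 0], 1],
  [[82, -185, 0], [0, 0, 0], 1],
])

```text
time_s: 2.07
ee_pos: [473.7, -152.7, 456.2]
ee_rot: [-180.0, -0.3, -0.7]
force: [0.6, 0.7, 0.4]
gripper_width: 91.5
```

Emit:
jog_arm([
  [[35, -19, 0], [0, 0, 0], 1],
  [[70, -38, 0], [0, 0, 0], 1],
  [[105, -58, -5], [0, 0, 0.01], 1],
  [[141, -77, -15], [0, 0, 0.01], 1],
  [[176, -96, -30], [0, 0.005, 0.012], 1],
])

```text
time_s: 2.48
ee_pos: [650.4, -249.5, 427.5]
ee_rot: [180.0, -0.2, -0.1]
force: [-0.3, 0.5, 1.2]
gripper_width: 91.3
```

Emit:
jog_arm([
  [[0, 0, -35], [0, 0, 0], 1],
  [[0, 0, -70], [0, 0, 0], 1],
  [[0, 0, -105], [0, 0, 0], 1],
  [[0, 0, -125], [0, 0, 0], 1],
  [[0, 0, -130], [0, 0, 0], 1],
])

```text
time_s: 2.9
ee_pos: [649.4, -249.1, 292.1]
ee_rot: [-179.8, 0.3, -0.1]
force: [-0.8, 0.0, -0.8]
gripper_width: 91.0
```

```bash
python3 - <<'E'
from h import *
d=grab('scene'); a=d['pixels'][90:300,240:420,::-1]; e=grab('top'); b=e['pixels'][60:270,230:410,::-1]
cv2.imwrite('pics/p1.png',cv2.resize(np.hstack([a,b]),None,fx=2.2,fy=2.2,interpolation=cv2.INTER_CUBIC))
s=telemetry.state();print(s['ee_pos'],s['ee_rot'],s['qpos'])
E
```

```text
[ 650.39020118 -249.50997967  296.39927088] [-1.79999157e+02 -3.91756154e-02 -5.43109509e-02] [-2.19374862e+01  3.34166850e+01  8.06414940e+01  1.68522185e-02
  6.59057834e+01 -2.18900505e+01]
```

View pics/p1.png

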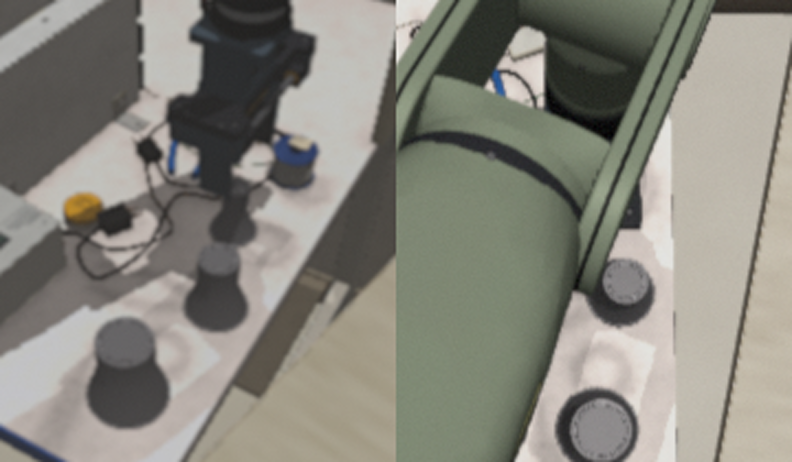

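The jaws are over the small pot with a finger on each side along x, near finger at about (215,165) in the crop. Next I go down.

Emit:
jog_arm([
  [[0, 0, -30], [0, 0, 0], 1],
  [[0, 0, -55], [0, 0, 0], 1],
  [[0, 0, -69], [0, 0, 0], 1],
  [[0, 0, -69], [0, 0, 0], 0.5],
  [[0, 0, -69], [0, 0, 0], 0.38],
], squeeze=8)

```text
time_s: 3.42
ee_pos: [651.1, -249.7, 229.2]
ee_rot: [179.9, -0.2, -0.1]
force: [0.1, 0.7, -0.0]
gripper_width: 80.8
```

Emit:
jog_arm([
  [[0, 0, 0], [0, 0, 0], 0.36],
  [[0, 0, 0], [0, 0, 0], 0.34],
  [[0, 0, 0], [0, 0, 0], 0.32],
  [[0, 0, 0], [0, 0, 0], 0.3],
  [[0, 0, 0], [0, 0, 0], 0.25],
])

```text
time_s: 3.83
ee_pos: [651.1, -249.8, 230.0]
ee_rot: [179.9, -0.2, -0.1]
force: [-0.9, -0.0, 0.3]
gripper_width: 47.3
```

Emit:
jog_arm([
  [[0, 0, 0], [0, 0, 0], 0.25],
  [[0, 0, 0], [0, 0, 0], 0.25],
  [[0, 0, 0], [0, 0, 0], 0.25],
  [[0, 0, 0], [0, 0, 0], 0.25],
  [[0, 0, 0], [0, 0, 0], 0.25],
])

```text
time_s: 4.25
ee_pos: [651.1, -249.8, 230.1]
ee_rot: [179.9, -0.2, -0.0]
force: [0.3, -0.6, 2.5]
gripper_width: 29.5
```

Emit:
jog_arm([
  [[0, 0, 0], [0, 0, 0], 0.6],
  [[0, 0, 0], [0, 0, 0], 0.6],
  [[0, 0, 0], [0, 0, 0], 0.6],
  [[0, 0, 0], [0, 0, -0.12], 0.6],
  [[0, 0, 0], [0, 0, -0.24], 0.6],
])

```text
time_s: 4.67
ee_pos: [651.1, -249.8, 230.0]
ee_rot: [179.9, -0.2, -14.1]
force: [0.5, 0.4, -0.1]
gripper_width: 54.8
```

Emit:
jog_arm([
  [[0, 0, 0], [0, 0, -0.12], 0.6],
  [[0, 0, 0], [0, 0, -0.24], 0.6],
  [[0, 0, 0], [0, 0, -0.36], 0.6],
  [[0, 0, 0], [0, 0, -0.48], 0.6],
  [[0, 0, 0], [0, 0, -0.6], 0.6],
])

```text
time_s: 5.08
ee_pos: [651.1, -249.8, 229.8]
ee_rot: [179.9, -0.2, -48.9]
force: [-0.4, -0.0, -0.1]
gripper_width: 54.8
```

Emit:
jog_arm([
  [[0, 0, 0], [0, 0, -0.12], 0.6],
  [[0, 0, 0], [0, 0, -0.24], 0.6],
  [[0, 0, 0], [0, 0, -0.36], 0.6],
  [[0, 0, 0], [0, 0, -0.48], 0.6],
  [[0, 0, 0], [0, 0, -0.6], 0.6],
])

```text
time_s: 5.5
ee_pos: [651.1, -249.8, 229.6]
ee_rot: [179.9, -0.2, -83.6]
force: [-0.0, -0.6, -0.4]
gripper_width: 55.1
```

Emit:
jog_arm([
  [[0, 0, 0], [0, 0, -0.11], 0.6],
  [[0, 0, 0], [0, 0, -0.11], 0.4],
  [[0, 0, 0], [0, 0, -0.11], 0.25],
  [[0, 0, 0], [0, 0, -0.11], 0.25],
  [[0, 0, 0], [0, 0, -0.11], 0.25],
])

```text
time_s: 5.92
ee_pos: [651.1, -249.7, 229.6]
ee_rot: [179.9, -0.2, -89.8]
force: [-0.5, 0.9, -0.7]
gripper_width: 30.6
```

Emit:
jog_arm([
  [[0, 0, 0], [0, 0, 0], 0.25],
  [[0, 0, 0], [0, 0, 0], 0.25],
  [[0, 0, 0], [0, 0, 0], 0.25],
  [[0, 0, 0], [0, 0, 0], 0.25],
  [[0, 0, 0], [0, 0, 0], 0.25],
])

```text
time_s: 6.33
ee_pos: [651.2, -249.7, 229.6]
ee_rot: [179.9, -0.2, -89.8]
force: [0.2, -0.1, -0.0]
gripper_width: 29.9
```

Emit:
jog_arm([
  [[0, 0, 0], [0, 0, 0], 0.7],
  [[0, 0, 0], [0, 0, 0], 0.8],
  [[0, 0, 0], [0, 0, 0], 0.9],
  [[0, 0, 35], [0, 0, 0], 1],
  [[0, 0, 70], [0, 0, 0], 1],
])

```text
time_s: 6.75
ee_pos: [650.5, -249.5, 297.7]
ee_rot: [179.6, -0.1, -89.8]
force: [1.0, -0.4, -0.1]
gripper_width: 60.4
```

Emit:
jog_arm([
  [[-5, -2, 10], [0, 0, 0], 1],
  [[-35, -12, 12], [0, 0, 0], 1],
  [[-70, -23, 12], [0, 0, 0], 1],
  [[-100, -33, 12], [0, 0, 0], 1],
  [[-109, -36.5, 12], [0, 0, 0], 1],
])

```text
time_s: 7.17
ee_pos: [537.7, -286.6, 309.7]
ee_rot: [179.4, -0.0, -89.9]
force: [0.4, -0.7, -0.2]
gripper_width: 90.7
```

```bash
python3 - <<'E'
from h import *
d=grab('scene'); a=d['pixels'][90:300,240:420,::-1]; e=grab('top'); b=e['pixels'][60:270,230:410,::-1]
cv2.imwrite('pics/p2.png',cv2.resize(np.hstack([a,b]),None,fx=2.2,fy=2.2,interpolation=cv2.INTER_CUBIC))
s=telemetry.state();print(s['ee_pos'],s['ee_rot'],s['qpos'])
E
```

```text
[ 540.03736328 -286.61939349  310.08487074] [ 1.79566462e+02 -7.14632393e-02 -8.98922353e+01] [-28.96973032  25.66067728  92.46334449  -0.30873204  62.22049056
  61.06748769]
```

View pics/p2.png

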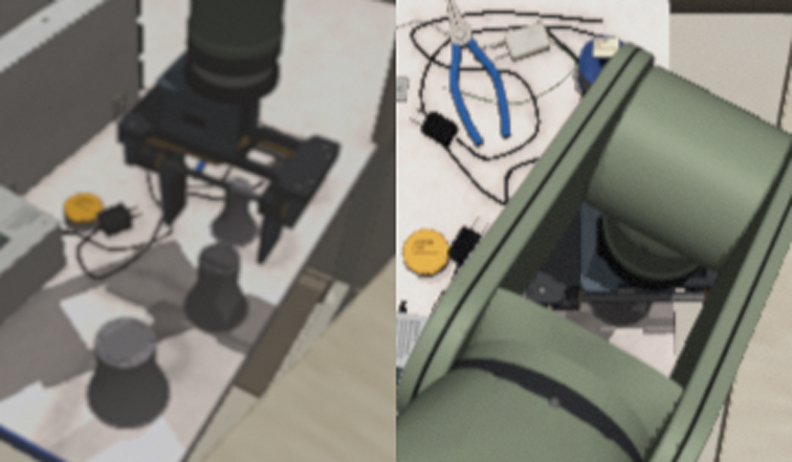

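Jaws straddle the middle pot (crop (215,265)), opening along y. Next I go down and pinch.

Emit:
jog_arm([
  [[2, 0.4, -30], [0, -0.006, 0], 1],
  [[2, 0.4, -60], [0, -0.006, 0], 1],
  [[2, 0.4, -76], [0, -0.006, 0], 0.8],
  [[2, 0.4, -76], [0, -0.006, 0], 0.6],
  [[2, 0.4, -76], [0, -0.006, 0], 0.4],
])

```text
time_s: 7.68
ee_pos: [543.2, -285.9, 233.4]
ee_rot: [179.9, -0.0, -89.9]
force: [1.2, 0.2, 0.8]
gripper_width: 73.9
```

Emit:
jog_arm([
  [[0, 0, 0], [0, 0, 0], 0.4],
  [[0, 0, 0], [0, 0, 0], 0.38],
  [[0, 0, 0], [0, 0, 0], 0.38],
  [[0, 0, 0], [0, 0, 0], 0.38],
  [[0, 0, 0], [0, 0, 0], 0.38],
])

```text
time_s: 8.1
ee_pos: [543.4, -285.9, 234.3]
ee_rot: [180.0, -0.1, -89.9]
force: [-0.6, 1.2, 2.5]
gripper_width: 43.4
```

Emit:
jog_arm([
  [[0, 0, 0], [0, 0, 0], 0.38],
  [[0, 0, 0], [0, 0, 0], 0.38],
  [[0, 0, 0], [0, 0, 0], 0.75],
  [[0, 0, 0], [0, 0, 0], 0.75],
  [[0, 0, 0], [0, 0, 0], 0.75],
])

```text
time_s: 8.52
ee_pos: [543.4, -286.0, 234.3]
ee_rot: [180.0, -0.1, -89.9]
force: [0.0, 0.1, -1.0]
gripper_width: 60.4
```

Emit:
jog_arm([
  [[0, 0, 0], [0, 0, 0.1], 0.75],
  [[0, 0, 0], [0, 0, 0.22], 0.75],
  [[0, 0, 0], [0, 0, 0.34], 0.75],
  [[0, 0, 0], [0, 0, 0.46], 0.75],
  [[0, 0, 0], [0, 0, 0.58], 0.75],
])

```text
time_s: 8.93
ee_pos: [543.4, -286.0, 234.3]
ee_rot: [180.0, -0.1, -56.3]
force: [-0.7, -0.7, 1.0]
gripper_width: 68.2
```

Emit:
jog_arm([
  [[0, 0, 0], [0, 0, 0.12], 0.75],
  [[0, 0, 0], [0, 0, 0.24], 0.75],
  [[0, 0, 0], [0, 0, 0.36], 0.75],
  [[0, 0, 0], [0, 0, 0.48], 0.75],
  [[0, 0, 0], [0, 0, 0.6], 0.75],
])

```text
time_s: 9.35
ee_pos: [543.4, -286.0, 234.2]
ee_rot: [180.0, -0.1, -21.6]
force: [0.7, 0.1, -1.1]
gripper_width: 68.2
```

Emit:
jog_arm([
  [[0, 0, 0], [0, 0, 0.12], 0.75],
  [[0, 0, 0], [0, 0, 0.24], 0.75],
  [[0, 0, 0], [0, 0, 0.36], 0.75],
  [[0, 0, 0], [0, 0, 0.38], 0.5],
  [[0, 0, 0], [0, 0, 0.38], 0.38],
])

```text
time_s: 9.77
ee_pos: [543.4, -286.1, 234.2]
ee_rot: [180.0, -0.1, 0.1]
force: [0.5, -0.5, 1.0]
gripper_width: 58.2
```

Now close and grip a little harder.

Emit:
jog_arm([
  [[0, 0, 0], [0, 0, 0], 0.38],
  [[0, 0, 0], [0, 0, 0], 0.38],
  [[0, 0, 0], [0, 0, 0], 0.36],
  [[0, 0, 0], [0, 0, 0], 0.36],
  [[0, 0, 0], [0, 0, 0], 0.36],
], squeeze=12)

```text
time_s: 10.18
ee_pos: [543.3, -286.0, 234.2]
ee_rot: [180.0, -0.0, 0.1]
force: [-0.6, 1.0, 0.4]
gripper_width: 42.5
```

Emit:
jog_arm([
  [[0, 0, 5], [0, 0, 0], 0.36],
  [[0, 0, 20], [0, 0, 0], 0.36],
  [[0, 0, 45], [0, 0, 0], 0.36],
  [[0, 0, 75], [0, 0, 0], 0.36],
  [[0, 0, 90], [0, 0, 0], 0.36],
])

```text
time_s: 10.6
ee_pos: [543.9, -286.3, 327.7]
ee_rot: [179.8, -0.3, 0.0]
force: [-0.2, 0.3, -0.5]
gripper_width: 42.5
```

```bash
python3 - <<'E'
from h import *
d=grab('scene'); a=d['pixels'][90:300,240:420,::-1]
cv2.imwrite('pics/p3.png',cv2.resize(a,None,fx=2.8,fy=2.8,interpolation=cv2.INTER_CUBIC))
s=telemetry.state();print(s['ee_pos'],s['ee_rot'],s['qpos'],s['force'],s['gripper_width'])
E
```

```text
[ 544.35612981 -286.54367299  330.0738803 ] [ 1.79713408e+02 -5.38365062e-01  4.48778143e-02] [-2.88351643e+01  2.47947109e+01  9.07601142e+01  1.00978871e-02
  6.38353498e+01 -2.88831001e+01] [ 1.10263056 -1.08164143 -0.04886558] 42.704351269113594
```

View pics/p3.png

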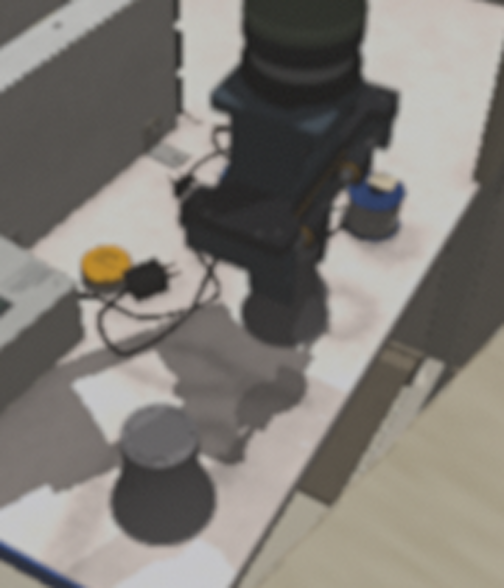

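Emit:
jog_arm([
  [[20, 7, 0], [0.003, 0.005, 0], 0.36],
  [[50, 17, 0], [0.005, 0.009, 0], 0.36],
  [[80, 28, 0], [0.005, 0.009, 0], 0.36],
  [[100, 35, 0], [0.005, 0.009, 0], 0.36],
  [[106.7, 36.8, 0], [0.005, 0.009, 0], 0.36],
])

```text
time_s: 11.07
ee_pos: [653.5, -248.2, 328.8]
ee_rot: [-180.0, -0.1, 0.2]
force: [-0.7, 0.9, -1.0]
gripper_width: 42.4
```

Emit:
jog_arm([
  [[0, 0, 0], [0, 0, 0], 0.36],
  [[0, 0, 0], [0, 0, 0], 0.36],
  [[0, 0, 0], [0, 0, 0], 0.36],
  [[0, 0, 0], [0, 0, 0], 0.36],
  [[0, 0, 0], [0, 0, 0], 0.36],
])

```text
time_s: 11.48
ee_pos: [652.6, -248.8, 329.1]
ee_rot: [-180.0, -0.1, 0.1]
force: [0.9, 0.4, -1.1]
gripper_width: 42.6
```

```bash
python3 - <<'E'
from h import *
d=grab('scene'); a=d['pixels'][90:250,260:400,::-1]
cv2.imwrite('pics/p4.png',cv2.resize(a,None,fx=3.6,fy=3.6,interpolation=cv2.INTER_CUBIC))
s=telemetry.state();print(s['ee_pos'],s['ee_rot'],s['qpos'],s['force'],s['gripper_width'])
E
```

```text
[ 652.75174589 -248.73446103  329.13933381] [-1.79956454e+02 -6.88296624e-02  9.50000170e-02] [-2.18166123e+01  3.22059594e+01  7.79047924e+01  7.03985349e-02
  6.98416553e+01 -2.19358715e+01] [-0.74396406 -0.56478124 -0.93406138] 42.532239235820235
```

View pics/p4.png

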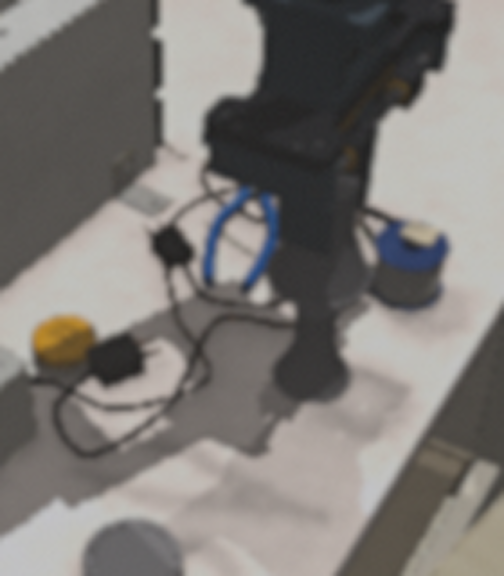

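Emit:
jog_arm([
  [[-1.1, -1.5, -10], [0, 0, 0], 0.36],
  [[-1.1, -1.5, -25], [0, 0, 0], 0.36],
  [[-1.1, -1.5, -40], [0, 0, 0], 0.36],
  [[-1.1, -1.5, -52], [0, 0, 0], 0.36],
  [[-1.1, -1.5, -54], [0, 0, 0], 0.36],
])

```text
time_s: 11.95
ee_pos: [650.6, -250.2, 271.9]
ee_rot: [-179.8, 0.2, 0.1]
force: [-0.4, 0.1, -1.7]
gripper_width: 42.6
```

Emit:
jog_arm([
  [[0, 0, 0], [0, 0, 0], 0.36],
  [[0, 0, 0], [0, 0, 0], 0.36],
  [[0, 0, 0], [0, 0, 0], 0.36],
  [[0, 0, 0], [0, 0, 0], 0.36],
  [[0, 0, 0], [0, 0, 0], 0.36],
])

```text
time_s: 12.37
ee_pos: [650.8, -250.2, 272.7]
ee_rot: [-179.9, 0.1, 0.1]
force: [0.3, 0.0, -0.7]
gripper_width: 42.4
```

Emit:
jog_arm([
  [[0.8, 0, -5], [-0.002, -0.002, 0], 0.36],
  [[0.8, 0, -11], [-0.002, -0.002, 0], 0.36],
  [[0.8, 0, -17], [-0.002, -0.002, 0], 0.36],
  [[0.8, 0, -22], [-0.002, -0.002, 0], 0.36],
  [[0.8, 0, -25], [-0.002, -0.002, 0], 0.36],
])

```text
time_s: 12.78
ee_pos: [651.3, -250.1, 246.4]
ee_rot: [-180.0, 0.1, 0.1]
force: [0.3, 0.5, -1.0]
gripper_width: 42.5
```

Emit:
jog_arm([
  [[0, 0, -3], [0, 0, 0], 0.36],
  [[0, 0, -6], [0, 0, 0], 0.36],
  [[0, 0, -8], [0, 0, 0], 0.36],
  [[0, 0, -10], [0, 0, 0], 0.36],
  [[0, 0, -11], [0, 0, 0], 0.36],
])

```text
time_s: 13.2
ee_pos: [651.3, -250.2, 235.1]
ee_rot: [-180.0, 0.1, 0.1]
force: [-0.5, -0.7, -1.3]
gripper_width: 42.4
```

No contact force, and 0.9 mm to go.

Emit:
jog_arm([
  [[0, 0, -0.5], [0, 0, 0], 0.36],
  [[0, 0, -0.8], [0, 0, 0], 0.36],
  [[0, 0, -1.2], [0, 0, 0], 0.36],
  [[0, 0, -1.2], [0, 0, 0], 0.36],
  [[0, 0, -1.2], [0, 0, 0], 0.36],
])

```text
time_s: 13.62
ee_pos: [651.3, -250.1, 234.2]
ee_rot: [-180.0, 0.1, 0.1]
force: [-0.7, 0.1, 0.9]
gripper_width: 42.0
```

Emit:
jog_arm([
  [[0, 0, 0], [0, 0, 0], 0.5],
  [[0, 0, 0], [0, 0, 0], 0.6],
  [[0, 0, 0], [0, 0, 0], 0.75],
  [[0, 0, 0], [0, 0, 0], 0.75],
  [[0, 0, 0], [0, 0, 0], 0.75],
])

```text
time_s: 14.03
ee_pos: [651.4, -250.2, 234.3]
ee_rot: [-180.0, 0.1, 0.1]
force: [-0.7, -0.2, -1.1]
gripper_width: 68.0
```

Emit:
jog_arm([
  [[0, 0, 5], [0, 0, 0], 0.9],
  [[0, 0, 20], [0, 0, 0], 1],
  [[0, 0, 50], [0, 0, 0], 1],
  [[0, 0, 80], [0, 0, 0], 1],
  [[-20, -1, 90], [0, 0, 0], 1],
])

```text
time_s: 14.45
ee_pos: [634.2, -251.3, 329.4]
ee_rot: [179.8, -0.5, 0.1]
force: [0.0, -0.9, 1.1]
gripper_width: 91.4
```

Emit:
jog_arm([
  [[-30, -2, 0], [0, 0, 0], 1],
  [[-65, -3, 0], [0, 0, 0], 1],
  [[-100, -5, 0], [0, 0, 0], 1],
  [[-140, -7, 0], [0, 0, 0], 1],
  [[-175, -8, 0], [0, 0, 0], 1],
])

```text
time_s: 14.87
ee_pos: [457.1, -259.0, 329.7]
ee_rot: [179.8, -0.5, 0.2]
force: [0.2, -0.6, 0.3]
gripper_width: 91.3
```

Emit:
jog_arm([
  [[-25, -1, 0], [0.002, 0.005, -0.002], 1],
  [[-42, -2, 0], [0.003, 0.008, -0.002], 1],
  [[-50, -3, 0], [0.003, 0.008, -0.002], 1],
  [[-52, -3, 0], [0.003, 0.008, -0.002], 1],
  [[-52, -3, 0], [0.003, 0.008, -0.002], 1],
])

```text
time_s: 15.28
ee_pos: [405.4, -262.2, 330.3]
ee_rot: [179.9, -0.1, 0.0]
force: [0.2, -1.2, 0.8]
gripper_width: 91.1
```

```bash
python3 - <<'E'
from m import *
d=grab('scene','s5.png'); a=d['pixels'][110:310,240:400,::-1]; e=grab('top','t5.png'); b=e['pixels'][100:300,230:390,::-1]
cv2.imwrite('pics/p5.png',cv2.resize(np.hstack([a,b]),None,fx=2.5,fy=2.5,interpolation=cv2.INTER_CUBIC))
s=telemetry.state();print(s['ee_pos'],s['ee_rot'],s['force'])
for z in(70,78,83): print(z,proj(d,[651,-250,z]))
E
```

```text
[ 406.16940051 -262.21694266  329.93146988] [ 1.79955808e+02 -1.20140642e-01  6.63837219e-02] [0.08240178 0.23519354 0.36610939]
70 (np.float64(347.4242991940677), np.float64(173.44058880014174))
78 (np.float64(347.6313014942939), np.float64(170.99621013550586))
83 (np.float64(347.76211844009504), np.float64(169.4514632851572))
```

View pics/p5.png

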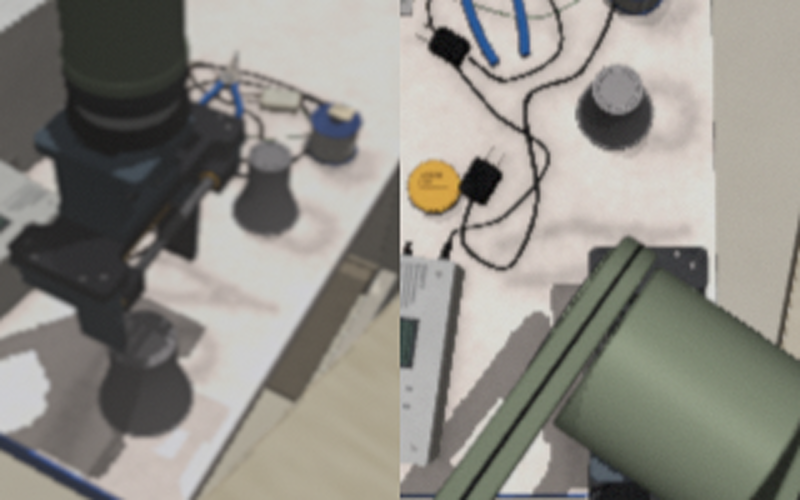

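The middle pot stands upright over the small one, with its top at about (348,173) in scene and (317,136) in top. I'll check its centre and rim contact.

```bash
python3 - <<'E'
from m import *
for n,uv,f,hi in(('scene',(348,173),'s5.png',125),('top',(317,136),'t5.png',158)):
    d=grab(n); d['pixels']=cv2.imread('pics/'+f)[:,:,::-1].copy()
    c=comp(d,uv,88,hi,opn=13)
    for z in (78,83):
        P=np.array([ray(d,a,b,z)[:2] for a,b in c]); x,e=circ(P); print(n,z,x.round(1),round(e,2))
    c=comp(d,uv,-1,125,opn=21); P=np.array([ray(d,a,b,0)[:2] for a,b in c]); C=-np.array(d['R']).T@np.array(d['t']).ravel()
    v=np.array([650,-250])-C[:2]; v/=np.linalg.norm(v); s=(P-[650,-250])@v
    ok=np.hypot(*(P-[650,-250]).T)<50
    Q=P[ok&(s<0)]; x,e=circ(Q); print(n,'rim near-half',x.round(1),round(e,2),len(Q))
E
```

```text
scene 78 [ 647.  -251.9   19.6] 1.23
scene 83 [ 642.  -254.1   19.5] 1.22
scene rim near-half [ 648.4 -251.3   32.1] 0.37 130
top 78 [ 650.  -249.4   20.8] 0.54
top 83 [ 648.5 -249.3   20.7] 0.54m.py:5: RuntimeWarning: Mean of empty slice.
  c=P.mean(0); r=least_squares(f,[*c,30],loss='soft_l1',f_scale=1.0); return r.x, np.abs(f(r.x)).mean()
  ret = um.true_divide(
Traceback (most recent call last):
  File "m.py", line 5, in circ
    c=P.mean(0); r=least_squares(f,[*c,30],loss='soft_l1',f_scale=1.0); return r.x, np.abs(f(r.x)).mean()
                   ~~~~~~~~~~~~~^^^^^^^^^^^^^^^^^^^^^^^^^^^^^^^^^^^^^^
ValueError: Initial guess is outside of provided bounds
```

Emit:
jog_arm([
  [[-0.5, 0, -25], [0, 0.001, 0], 1],
  [[-0.5, 0, -60], [0, 0.001, 0], 1],
  [[-0.5, 0, -85], [0, 0.001, 0], 1],
  [[-0.5, 0, -90], [0, 0.001, 0], 1],
  [[-0.5, 0, -90], [0, 0.001, 0], 0.8],
], squeeze=8)

```text
time_s: 15.9
ee_pos: [405.9, -261.8, 238.1]
ee_rot: [-179.9, 0.2, 0.1]
force: [0.5, 0.7, 0.8]
gripper_width: 86.7
```

Emit:
jog_arm([
  [[0, 0, 0], [0, 0, 0], 0.7],
  [[0, 0, 0], [0, 0, 0], 0.6],
  [[0, 0, 0], [0, 0, 0], 0.52],
  [[0, 0, 0], [0, 0, 0], 0.52],
  [[0, 0, 0], [0, 0, 0], 0.52],
])

```text
time_s: 16.32
ee_pos: [406.0, -261.9, 239.1]
ee_rot: [-179.9, 0.1, 0.1]
force: [-0.9, 0.2, 4.1]
gripper_width: 56.2
```

Emit:
jog_arm([
  [[0, 0, 0], [0, 0, 0], 0.52],
  [[0, 0, 0], [0, 0, 0], 0.52],
  [[0, 0, 0], [0, 0, 0], 0.52],
  [[0, 0, 0], [0, 0, 0], 0.52],
  [[0, 0, 0], [0, 0, 0], 0.52],
])

```text
time_s: 16.73
ee_pos: [406.0, -261.9, 239.1]
ee_rot: [-179.9, 0.1, 0.1]
force: [0.6, 0.4, 0.6]
gripper_width: 56.2
```

Emit:
jog_arm([
  [[0, 0, 0], [0, 0, 0], 0.85],
  [[0, 0, 0], [0, 0, 0], 0.85],
  [[0, 0, 0], [0, 0, 0], 0.85],
  [[0, 0, 0], [0, 0, -0.12], 0.85],
  [[0, 0, 0], [0, 0, -0.24], 0.85],
])

```text
time_s: 17.15
ee_pos: [406.0, -261.9, 239.1]
ee_rot: [-179.9, 0.1, -14.0]
force: [0.2, 0.4, 1.6]
gripper_width: 77.5
```

Emit:
jog_arm([
  [[0, 0, 0], [0, 0, -0.12], 0.85],
  [[0, 0, 0], [0, 0, -0.24], 0.85],
  [[0, 0, 0], [0, 0, -0.36], 0.85],
  [[0, 0, 0], [0, 0, -0.48], 0.85],
  [[0, 0, 0], [0, 0, -0.6], 0.85],
])

```text
time_s: 17.57
ee_pos: [406.1, -262.0, 239.1]
ee_rot: [-179.9, 0.1, -48.7]
force: [-0.4, 0.6, 0.5]
gripper_width: 77.6
```

Emit:
jog_arm([
  [[0, 0, 0], [0, 0, -0.12], 0.85],
  [[0, 0, 0], [0, 0, -0.24], 0.85],
  [[0, 0, 0], [0, 0, -0.36], 0.85],
  [[0, 0, 0], [0, 0, -0.48], 0.85],
  [[0, 0, 0], [0, 0, -0.6], 0.85],
])

```text
time_s: 17.98
ee_pos: [406.1, -262.0, 239.1]
ee_rot: [-179.9, 0.1, -83.4]
force: [0.3, 0.2, -0.1]
gripper_width: 77.4
```

Emit:
jog_arm([
  [[0, 0, 0], [0, 0, -0.11], 0.85],
  [[0, 0, 0], [0, 0, -0.11], 0.8],
  [[0, 0, 0], [0, 0, -0.11], 0.7],
  [[0, 0, 0], [0, 0, -0.11], 0.6],
  [[0, 0, 0], [0, 0, -0.11], 0.5],
])

```text
time_s: 18.4
ee_pos: [406.0, -261.9, 239.1]
ee_rot: [-180.0, 0.1, -89.6]
force: [-0.9, -0.8, -0.8]
gripper_width: 56.2
```

Emit:
jog_arm([
  [[0, 0, 0], [0, 0, 0], 0.5],
  [[0, 0, 0], [0, 0, 0], 0.5],
  [[0, 0, 0], [0, 0, 0], 0.5],
  [[0, 0, 0], [0, 0, 0], 0.5],
  [[0, 0, 0], [0, 0, 0], 0.5],
], squeeze=15)

```text
time_s: 18.82
ee_pos: [406.1, -261.9, 239.1]
ee_rot: [-180.0, 0.1, -89.6]
force: [0.1, 0.5, 0.3]
gripper_width: 55.8
```

Emit:
jog_arm([
  [[0, 0, 5], [0, 0, 0], 0.5],
  [[0, 0, 20], [0, 0, 0], 0.5],
  [[0, 0, 50], [0, 0, 0], 0.5],
  [[0, 0, 85], [0, 0, 0], 0.5],
  [[0, 0, 100], [0, 0, 0], 0.5],
])

```text
time_s: 19.23
ee_pos: [406.6, -262.3, 343.0]
ee_rot: [-179.7, -0.1, -89.6]
force: [0.0, -1.1, -1.6]
gripper_width: 56.7
```

Emit:
jog_arm([
  [[10, 0, 0], [0, 0, 0], 0.5],
  [[35, 2, 0], [0, 0, 0], 0.5],
  [[65, 3, 0], [0, 0, 0], 0.5],
  [[95, 4, 0], [0, 0, 0], 0.5],
  [[125, 6, 0], [0, 0, 0], 0.5],
])

```text
time_s: 19.65
ee_pos: [533.3, -256.0, 341.8]
ee_rot: [-179.7, -0.0, -89.6]
force: [0.6, -0.7, -0.6]
gripper_width: 56.2
```

Emit:
jog_arm([
  [[30, 2, 0], [0, 0.002, 0], 0.5],
  [[65, 3, 0], [0, 0.004, 0], 0.5],
  [[95, 5, 0], [0, 0.005, 0], 0.5],
  [[113, 6, 0], [0, 0.005, 0], 0.5],
  [[118, 6, 0], [0, 0.005, 0], 0.5],
])

```text
time_s: 20.07
ee_pos: [654.4, -249.1, 339.1]
ee_rot: [180.0, 0.0, -89.5]
force: [-0.1, 0.3, -1.3]
gripper_width: 56.2
```

Emit:
jog_arm([
  [[0, 0, 0], [0, 0, 0], 0.5],
  [[0, 0, 0], [0, 0, 0], 0.5],
  [[0, 0, 0], [0, 0, 0], 0.5],
  [[0, 0, 0], [0, 0, 0], 0.5],
  [[0, 0, 0], [0, 0, 0], 0.5],
])

```text
time_s: 20.48
ee_pos: [653.5, -249.3, 339.6]
ee_rot: [180.0, 0.0, -89.5]
force: [-0.1, 0.2, -0.7]
gripper_width: 56.1
```

```bash
python3 - <<'E'
from h import *
d=grab('scene'); a=d['pixels'][70:250,260:420,::-1]
cv2.imwrite('pics/p6.png',cv2.resize(a,None,fx=3.2,fy=3.2,interpolation=cv2.INTER_CUBIC))
s=telemetry.state();print(s['ee_pos'],s['ee_rot'],s['qpos'],s['force'],s['gripper_width'])
E
```

```text
[ 653.62158246 -249.32160288  339.68463626] [ 1.79972015e+02  4.10509403e-03 -8.95345591e+01] [-2.18196851e+01  3.19132384e+01  7.68663421e+01 -7.19567367e-03
  7.12478707e+01  6.77171879e+01] [-0.4617125  -0.01972871 -0.6883463 ] 56.191467331538995
```

View pics/p6.png

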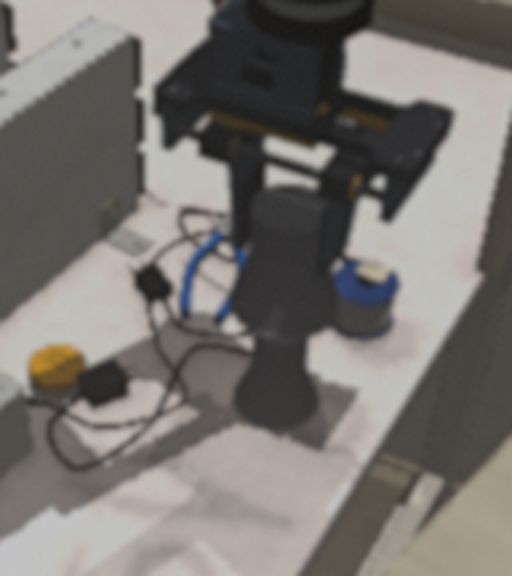

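The large pot hangs just above the nested pair, its rim near (285,320) in the crop and well centred. Lowering in stages.

Emit:
jog_arm([
  [[-2.4, -0.9, -8], [0, 0, 0], 0.5],
  [[-2.4, -0.9, -25], [0, 0, 0], 0.5],
  [[-2.4, -0.9, -42], [0, 0, 0], 0.5],
  [[-2.4, -0.9, -55], [0, 0, 0], 0.5],
  [[-2.4, -0.9, -58], [0, 0, 0], 0.5],
])

```text
time_s: 20.95
ee_pos: [650.0, -250.1, 278.6]
ee_rot: [179.7, 0.1, -89.6]
force: [0.4, 0.5, -1.1]
gripper_width: 56.2
```

Emit:
jog_arm([
  [[0, 0, 0], [0, 0, 0], 0.5],
  [[0, 0, 0], [0, 0, 0], 0.5],
  [[0, 0, 0], [0, 0, 0], 0.5],
  [[0, 0, 0], [0, 0, 0], 0.5],
  [[0, 0, 0], [0, 0, 0], 0.5],
])

```text
time_s: 21.37
ee_pos: [650.1, -250.2, 279.6]
ee_rot: [179.8, 0.1, -89.6]
force: [0.3, 1.0, -0.7]
gripper_width: 56.4
```

Emit:
jog_arm([
  [[1.1, 0, -4], [-0.001, -0.003, 0], 0.5],
  [[1.1, 0, -10], [-0.001, -0.003, 0], 0.5],
  [[1.1, 0, -16], [-0.001, -0.003, 0], 0.5],
  [[1.1, 0, -22], [-0.001, -0.003, 0], 0.5],
  [[1.1, 0, -26], [-0.001, -0.003, 0], 0.5],
])

```text
time_s: 21.78
ee_pos: [650.9, -250.1, 252.1]
ee_rot: [179.8, 0.1, -89.6]
force: [0.1, -0.4, -1.0]
gripper_width: 56.2
```

Emit:
jog_arm([
  [[0, 0, -3], [0, 0, 0], 0.5],
  [[0, 0, -6], [0, 0, 0], 0.5],
  [[0, 0, -9], [0, 0, 0], 0.5],
  [[0, 0, -11], [0, 0, 0], 0.5],
  [[0, 0, -12], [0, 0, 0], 0.5],
])

```text
time_s: 22.2
ee_pos: [650.9, -250.1, 239.8]
ee_rot: [179.8, 0.1, -89.5]
force: [0.3, 0.5, -0.6]
gripper_width: 56.3
```

Emit:
jog_arm([
  [[0, 0, -0.4], [0, 0, 0], 0.5],
  [[0, 0, -0.8], [0, 0, 0], 0.5],
  [[0, 0, -1], [0, 0, 0], 0.5],
  [[0, 0, -1], [0, 0, 0], 0.5],
  [[0, 0, -1], [0, 0, 0], 0.5],
])

```text
time_s: 22.62
ee_pos: [650.9, -250.1, 239.2]
ee_rot: [179.8, 0.1, -89.5]
force: [-0.9, 0.2, 1.1]
gripper_width: 55.6
```

Emit:
jog_arm([
  [[0, 0, 0], [0, 0, 0], 0.65],
  [[0, 0, 0], [0, 0, 0], 0.75],
  [[0, 0, 0], [0, 0, 0], 0.9],
  [[0, 0, 0], [0, 0, 0], 0.9],
  [[0, 0, 0], [0, 0, 0], 0.9],
])

```text
time_s: 23.03
ee_pos: [651.0, -250.1, 239.2]
ee_rot: [179.8, 0.1, -89.5]
force: [-0.2, -0.5, -0.8]
gripper_width: 81.2
```

Emit:
jog_arm([
  [[0, 0, 5], [0, 0, 0], 0.95],
  [[0, 0, 25], [0, 0, 0], 1],
  [[0, 0, 60], [0, 0, 0], 1],
  [[0, 0, 95], [0, 0, 0], 1],
  [[-20, 10, 120], [0, 0, 0], 1],
])

```text
time_s: 23.45
ee_pos: [633.1, -241.2, 362.3]
ee_rot: [-179.8, -0.1, -89.6]
force: [0.8, 0.3, 0.4]
gripper_width: 91.5
```

Emit:
jog_arm([
  [[-30, 5, 10], [0, 0, 0], 1],
  [[-65, 10, 10], [0, 0, 0], 1],
  [[-100, 20, 10], [0, 0, 0], 1],
  [[-135, 30, 10], [0, 0, 0], 1],
  [[-170, 40, 10], [0, 0, 0], 1],
])

```text
time_s: 23.87
ee_pos: [461.3, -200.7, 372.8]
ee_rot: [-179.7, -0.1, -89.6]
force: [-0.0, -0.3, -0.1]
gripper_width: 91.1
```

Emit:
jog_arm([
  [[-20, 35, 5], [0, 0, 0], 1],
  [[-40, 65, 5], [0, 0, 0], 1],
  [[-50, 85, 5], [0, 0, 0], 1],
  [[-55, 90, 5], [0, 0, 0], 1],
  [[-55, 90, 5], [0, 0, 0], 1],
])

```text
time_s: 24.28
ee_pos: [405.3, -109.7, 378.5]
ee_rot: [-179.7, -0.2, -89.5]
force: [0.1, 0.6, 0.5]
gripper_width: 91.2
```

```bash
python3 - <<'E'
from m import *
d=grab('scene','s7.png'); a=d['pixels'][110:310,240:400,::-1]; e=grab('top','t7.png'); b=e['pixels'][60:260,230:390,::-1]
cv2.imwrite('pics/p7.png',cv2.resize(np.hstack([a,b]),None,fx=2.5,fy=2.5,interpolation=cv2.INTER_CUBIC))
for n,dd,uv,hi in(('scene',d,(348,171),125),('top',e,(317,135),158)):
    c=comp(dd,uv,85,hi,opn=13)
    for z in(86,91): P=np.array([ray(dd,*q,z)[:2] for q in c]); x,er=circ(P); print(n,z,x.round(1),round(er,2))
s=telemetry.state();print(s['time_s'],s['ee_pos'],s['force'])
E
```

```text
scene 86 [ 646.4 -252.    26.1] 0.72
scene 91 [ 641.4 -254.2   25.9] 0.71
top 86 [ 648.9 -249.5   27.4] 0.42
top 91 [ 647.5 -249.3   27.2] 0.41
24.3833 [ 406.9632325  -111.12594535  378.32295538] [ 0.18504318 -0.62210933  0.21587645]
```

View pics/p7.png

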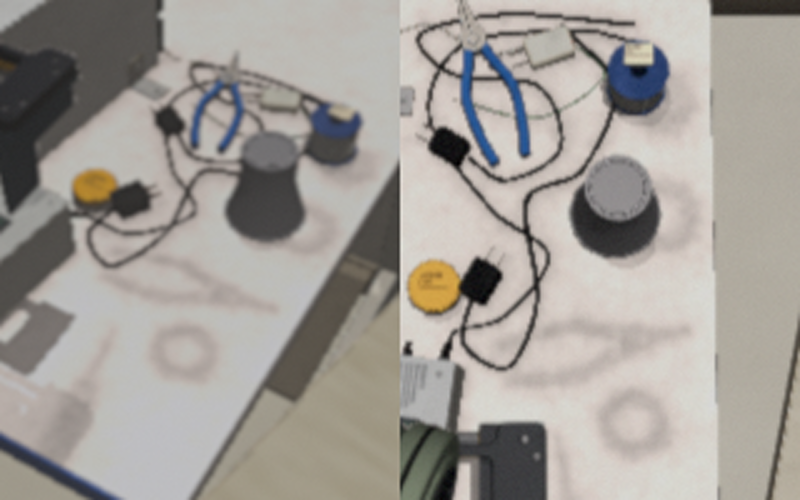

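The large pot stands upright and alone at about (348,171) in scene and (318,137) in top, and the cable stays clear of its rim. One last check is the rim on the bench plane.

```bash
python3 - <<'E'
from m import *
for n,uv in(('scene',(348,185)),('top',(317,150))):
    d=grab(n); g=cv2.cvtColor(d['pixels'],cv2.COLOR_RGB2GRAY)
    c=comp(d,uv,-1,100 if n=='scene' else 110,opn=31)
    P=np.array([ray(d,*q,0)[:2] for q in c]); C=-np.array(d['R']).T@np.array(d['t']).ravel(); c0=np.array([650,-250])
    v=c0-C[:2]; v/=np.linalg.norm(v); s=(P-c0)@v; ok=(np.hypot(*(P-c0).T)<50)&(s<0)
    if ok.sum()>10: x,e=circ(P[ok]); print(n,'rim',x.round(1),round(e,2),ok.sum())
env.job_done(); print(telemetry.state()['time_s'])
E
```

```text
scene rim [ 648.5 -250.6   38.5] 0.35 154
top rim [ 632.6 -246.3   26.3] 7.29 262
the job is handed in; nothing more can be done
the job is handed in; nothing more can be done
```

The three pots are nested as asked, at the small pot's place, about (651, -250). I handed the job in at about 24.5 s of the 61 s.

**What I did:** I pinched each pot's collar along x and along y, to get its centre to about a millimetre. The middle pot then went over the small one, and the large pot over both. I let go of each and drew the gripper clear.

**Checks that agreed:**
- **Height:** both moved pots were let go at the same tool height at which they had been picked up off the bench, 234.2 mm and 239.1 mm.
- **Force:** the readings stayed within about 2 N all the way down, so nothing caught.
- **Last pictures:** the set stands upright and free, clear of the cable. The top camera's fit to the large pot's top, cast at its home height of 86 mm, gave (649, -249.5) and 55 mm across against 56 mm.
- **Rim:** the scene camera's fit to the rim on the bench gave (648.5, -250.6).

**Checks that disagreed:**
- **Top centre:** the scene camera's fit to the large pot's top was about 2.5 mm off the top camera's in x and y. It had read 2 to 3 mm off in the same direction for the middle pot, so I put it down to calibration.
- **Rim size:** the scene fit came out at 77 mm across against the true 82 mm. I blame a strict brightness threshold, as the fit before any move gave 80.6 mm.
- **Top camera rim fit:** it failed, with a mean error of 7 mm, because the outline was cut wrongly. I did not use it.

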